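Take the hot lid off the desk lunch pot with the lid lifter

ROBOT

A 6-joint arm with a two-finger parallel gripper is mounted at the origin on the work surface. World frame = base frame: x ahead of the robot, y to its left, z up, the work surface at z = 0. Lengths are in m, angles in rad, forces in N, time in s.
With the tool pointing down it reaches from about 0.375 to 0.9 m from the base axis. Payload 3.1 kg.
Tool frame: the origin (TCP) lies on the centre line of the jaws, within the pads' length; the fingertips stand 11 mm ahead of it and the grasp point (between the pads) lies 8 mm behind it; x points along the fingers, y is the direction in which the jaws open and shut, and the axes are right-handed (so a half turn about x gives the same grasp; the last joint's range is limited). The gripper opens to 87 mm and grips with 3 to 60 N. Pads are 19 mm wide; open, the fingers measure 117 mm over their backs; the gripper's body (75 mm by 190 mm) begins 51 mm behind the grasp point.
Start: joints at [-1.329, 0.527, 1.433, -0, 1.181, -0.178], TCP at [0.255, -0.57, 0.234] pointing down, gripper open.
Joint ranges: [-3.08, 3.08], [-0.75, 2.2], [0.22, 2.44], [-1.43, 4.57], [0, 2.65], [-2.85, 2.85]. Speed limits (rad/s): [2.79, 2.79, 3.14, 3.14, 3.14, 3.14].

INTERFACE

Orientations are given as a unit quaternion [x, y, z, w].
In Python, from rig import robot, camera, camera_info gives the robot as it stands.
- The arm moves only by the shell command python3 -m inch 'ROWS' [FORCE]. ROWS is JSON, a list that holds one entry, the list of rows, each a list of 5 numbers: the shift along the tool's x, y, z in cm, then the turn about the tool's x in rad, then the opening, from 0 (shut) to 1 (fully open). A call has 1 to 8 rows; each row shifts and turns the pose as measured when the row begins, along the tool's axes as they then stand; what a row does not reach is not made up. A row lasts 1/12 s, in which the tool goes at most 41.7 mm and 7.16 degrees, less where a joint would pass 70% of its speed; a pose out of reach is approached as far as the arm can. A call with a gripper value outside its range is refused whole. The fingers move at their own pace and stop on an object; FORCE is the grip in N (left out, the last holds). Time passes only in rows, so rows that do not move let the fingers close. It gives the time, the measured TCP pose, the force and the opening at its end, in the units of the state.
- robot.get_obs(): the state, without advancing time (a new reading comes with each control period).
- camera(name): name is "scene" or "top" or "wrist"; returns the picture (420x560x3 uint8, red, green, blue); there is no depth.
- camera_info(name): a dict with "camera_matrix" (3x3 intrinsics, pixels), "rvec" (rotation vector, rad) and "tvec" (3), from world to camera coordinates, as OpenCV has them. Camera axes: x right, y down, z forward; pixel columns grow to the right and rows downward; lengths in m; the calibration is good to about 2 mm. A picture is of the moment at which its call begins: read the wrist's pose just before it. camera_info takes no time and is no camera call; for the wrist camera it gives the pose at the moment of the call.
- robot.hand_in(): hands the job in, once; it reports no verdict.
The state is a dict: "time": time; "q": joint angles; "joint_velocities": joint speeds; "joint_torque": joint torques, N m; "position": TCP position; "tool_rot": TCP orientation; "ft_force": force on the tool from outside, world axes, zero at the start; "moment": the same for the moment, N m; "grip_width": finger opening in m.
Only numpy, scipy, OpenCV 4.12 (cv2) and the standard library are available. Lean on these libraries where they do the work, as an engineer would, in place of code of your own. Each camera call takes 0.05 s, during which the arm holds its last target. There are 200 camera calls.

TASK

The electric lunch pot on the desk is hot: pick up the lid lifter from its mat, hook it under the lid's loop handle, lift the lid off and carry it, level and not swinging, to the middle of the cork trivet, setting it down gently without dropping it. Then unhook the lifter and stand it back upright in the middle of its mat. Neither gripper nor arm may touch the lid or the pot, and everything else on the desk stays where it is.

Things in the scene. Friction and masses are not known exactly. Their poses are not given: they have to be found in the camera images.
- pot: Round steel electric lunch pot with a black base, fixed to the desk, 148 mm across and 95 mm high, two black lugs at its own +y and -y reaching 93 mm from its axis at height 66 to 78 mm. Origin at the centre of its underside, z up. Hot.
- pot_top (a point): Centre of the pot's open rim, 95 mm above the desk.
- lid: Round flat steel lid, 148 mm across, loose on the pot, 0.2 to 0.45 kg, balanced, with a rigid upright loop on top. Hot. Origin at the centre of its underside, a plug 122 mm across and 8 mm high that sits inside the pot's 134 mm mouth; the disc lies 8 to 13 mm above the origin, a step 124 mm across tops out at 16 mm.
- lid_loop (a point): Middle of the loop's top bar (centreline), 66 mm above the lid's origin, 50 mm above the lid's top. 8 mm round steel: two posts at the lid's own y = +-46 mm and a level bar between them along the lid's y axis, straight over y = +-37 mm. The opening, 84 mm wide and 46 mm high, is entered along the lid's own +x or -x. Lid axes.
- lifter: C-shaped lid lifter, 0.3 kg, 88 mm high, standing by itself on its mat. Origin on its underside straight below the middle of the grip. A flat steel tongue, 34 mm wide, 6 mm thick, x = -45 to 18 mm, points along its own +x below the handle; behind it a foot bar 80 mm wide (y), 6 mm high, x = -57 to -45 mm, and a shank 30 mm wide, x = -51 to -45 mm, up to the handle.
- lifter_grip (a point): Middle of the lifter's black plastic handle, 75 mm above its underside, to be gripped across its width. The handle is 22 mm wide (y), 26 mm high and runs along x from -51 to +45 mm. Lifter axes: x points to the open side of the C. A load in the notch hangs straight under this point.
- lifter_notch (a point): Middle of the notch where the loop's bar is to rest: on the tongue's upper face, 6 mm above the lifter's underside, 1 mm ahead of the grip. In front of it an upturned lip at the tongue's end (12 to 18 mm ahead of the origin, 18 mm high from the underside), behind it a ridge 10 mm high at x = -14 mm; 22 mm between them. A resting bar's centreline is 4 mm above this point.
- mat: Thin grey mat, 150 (its x) by 120 mm, 4 mm thick, fixed, on which the lifter stands. Origin at the centre of its underside.
- mat_top (a point): Centre of the mat's upper face, 4 mm above the desk.
- trivet: Square cork trivet, 180 by 180 by 10 mm, fixed. Origin at the centre of its underside.
- trivet_top (a point): Centre of the trivet's upper face, 10 mm above the desk.
- flask: Steel flask, upright cylinder 70 mm across, 215 mm high, beside the pot. Origin at the centre of its underside. Bystander.
- cup: White cup, 80 mm across, 88 mm high, beside the pot. Origin at the centre of its underside. Bystander.
- pen_mug: White mug 76 mm across and 95 mm high with four pens standing up to 156 mm. Origin at the centre of its underside. Bystander.
- stapler: Black and grey stapler, 140 (its x) by 36 by 52 mm high, beside the trivet. Origin at the centre of its underside. Bystander.
- tape_dispenser: Black tape dispenser, 130 (its x) by 56 by 72 mm high, beside the trivet. Origin at the centre of its underside. Bystander.
- calculator: Grey calculator lying flat, 80 (its x) by 150 by 18 mm high. Origin at the centre of its underside. Bystander.
- card_box: Flat black card box, 113 (its x) by 173 by 54 mm high. Origin at the centre of its underside. Bystander.

How it is judged:
By the outcome, as a careful person would: the job done as asked, in the order asked, and still so for the second after the job is handed in, with the robot touching nothing.
It also fails if it takes over 72 s, if anything falls off the work surface, if the arm or the gripper's body presses on something with over 40 N, if the wrist force passes 120 N, or if a joint passes its speed limit or range.

## Working session

There is one attempt and no reset: what is moved stays moved. The work goes in short steps, Python scripts to look and compute and a shell command to move; the robot and the scene stay as the last step left them, time stands still between calls to the robot, and variables do not carry over. Pictures are saved under pics/ and viewed, about 8 in all and at most 12, crops included, and the job is handed in when it is done.

```bash
ls; mkdir -p pics; python3 - <<'E'
from rig import robot,camera,camera_info
import cv2,numpy as np
o=robot.get_obs();print({k:np.round(v,3).tolist() for k,v in o.items()})
for n in("scene","top"):
    im=camera(n)[:,:,::-1];cv2.imwrite(f"pics/{n}0.png",im)
    i=camera_info(n);print(n,np.round(i["camera_matrix"],1).tolist(),np.round(i["rvec"],3),np.round(i["tvec"],3))
E
```

```text
pics
{'time': 0.0, 'q': [-1.329, 0.528, 1.434, -0.0, 1.181, -0.178], 'joint_velocities': [0.001, -0.001, 0.001, 0.001, 0.001, -0.0], 'joint_torque': [-0.0, -44.004, -17.659, 0.063, 0.058, -0.0], 'position': [0.255, -0.57, 0.233], 'tool_rot': [-0.691, -0.148, 0.692, -0.147], 'ft_force': [-1.249, 0.672, 0.131], 'moment': [-0.025, -0.019, -0.016], 'grip_width': 0.087}
scene [[403.7, 0.0, 282.4], [0.0, 403.7, 211.3], [0.0, 0.0, 1.0]] [ 0.982  2.299 -1.205] [ 0.41  -0.138  1.495]
top [[541.1, 0.0, 276.5], [0.0, 541.1, 212.6], [0.0, 0.0, 1.0]] [ 2.156 -2.173  0.11 ] [-0.026  0.578  1.423]
```

View pics/scene0.png

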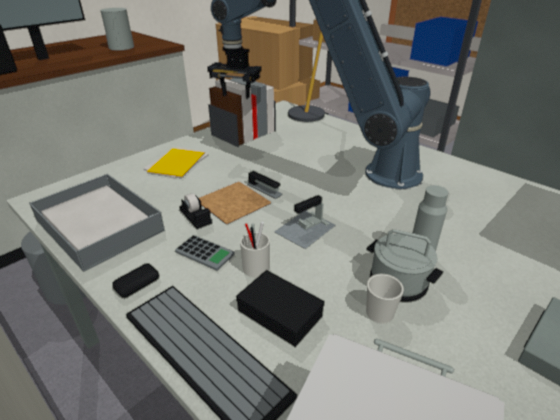

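View pics/top0.png

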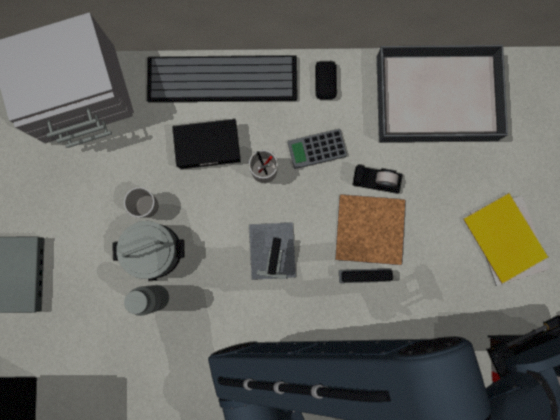

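The scene picture shows the lifter on its mat at (305,215), the pot at (403,262) and the trivet at (235,202). In the top view the mat is at (272,250), the lifter handle at (275,257), the trivet at (371,229), and the pot at (148,250) with its lugs at (115,250) and (182,249). The flask is at (140,300) and the cup at (140,203).

```bash
cat > h.py <<'E'
import cv2,numpy as np
from rig import robot,camera,camera_info
from scipy.spatial.transform import Rotation as R
def cam(n,info=None):
    i=info or camera_info(n);Rm=cv2.Rodrigues(np.array(i["rvec"],float))[0];return np.array(i["camera_matrix"]),Rm,np.array(i["tvec"],float).ravel()
def ray(c,p,z):
    K,Rm,t=c;C=-Rm.T@t;d=Rm.T@np.linalg.solve(K,[p[0],p[1],1]);return C+d*(z-C[2])/d[2]
def proj(c,P):
    K,Rm,t=c;q=K@(Rm@np.array(P)+t);return q[:2]/q[2]
def pose():
    o=robot.get_obs();return np.array(o["position"]),R.from_quat(o["tool_rot"]),o
E
python3 - <<'E'
from h import *
c=cam("top");im=cv2.imread("pics/top0.png")
hsv=cv2.cvtColor(im,cv2.COLOR_BGR2HSV)
m=cv2.inRange(hsv,(5,90,60),(22,255,255));m[:, :320]=0;m[:,420:]=0
cn=max(cv2.findContours(m,0,2)[0],key=cv2.contourArea);r=cv2.minAreaRect(cn);print("trivet",r,ray(c,r[0],.01),[ray(c,p,.01)[:2].round(3).tolist() for p in cv2.boxPoints(r)])
g=im[205:295,235:310];d=im[205:295,105:195]
cv2.imwrite("pics/crop0.png",np.hstack([cv2.resize(g,None,fx=4.6,fy=4.6,interpolation=2),cv2.resize(d,None,fx=4.6,fy=4.6,interpolation=2)]))
for nme,p,z in(("handle",(275,257),.092),("mat",(272,250),.004),("pot",(148,250),.095),("flask",(140,300),.215),("cup",(140,203),.088),("stapler",(366,276),.052)):print(nme,ray(c,p,z).round(3))
print(-c[1].T@c[2])
E
```

```text
trivet ((370.3164367675781, 229.25442504882812), (66.11988830566406, 65.1220932006836), 3.8140745162963867) [ 0.53257424 -0.28504261  0.01      ] [[0.451, -0.188], [0.628, -0.203], [0.615, -0.383], [0.438, -0.366]]
handle [ 0.457 -0.026  0.092]
mat [ 0.479 -0.018  0.004]
pot [0.478 0.298 0.095]
flask [0.358 0.285 0.215]
cup [0.6   0.322 0.088]
stapler [ 0.407 -0.264  0.052]
[ 0.42362041 -0.03730932  1.47640869]
```

View pics/crop0.png

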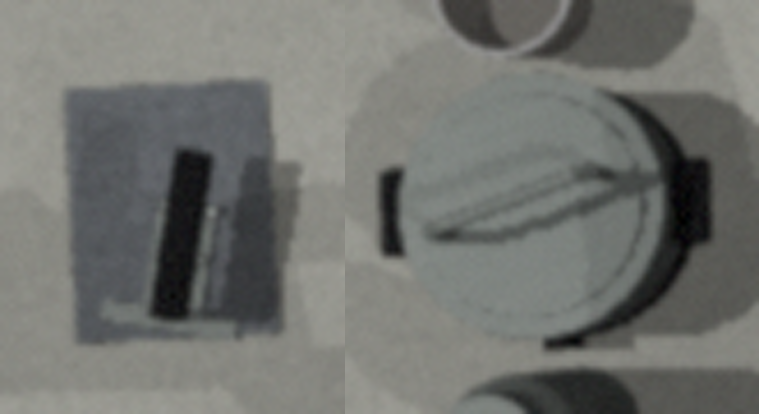

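```bash
python3 - <<'E'
from h import *
p,r,o=pose();M=r.as_matrix();print(M.round(3));psi=np.degrees(np.arctan2(M[1,1],M[0,1]));q=o["q"]
c0=psi-np.degrees(q[0]-q[5]);print("yaw toolY",psi,"c",c0)
# handle and candidate yaws of tool y = lifter yaw +-90
for nm,pos,yaw in(("mat",(.457,-.026),-9),("pot",(.478,.298),-156),("triv",(.5326,-.285),-90),("pot near",(.478,.298),23.6)):
    for s in(90,-90):
        q1=np.degrees(np.arctan2(pos[1],pos[0]));q6=q1-(yaw+s-c0);print(nm,s,"q6",(q6+180)%360-180)
d=np.array([.43,-.03,.30])-p;print("delta tool cm",(M.T@d*100).round(1))
i=camera_info("wrist");K,Rm,t=cam("wrist");print("wristcam pos in tool",M.T@(-Rm.T@t-p),"axis",M.T@Rm.T@[0,0,1],K[0,0])
E
```

```text
[[-0.     0.408 -0.913]
 [ 0.002 -0.913 -0.408]
 [-1.    -0.002 -0.   ]]
yaw toolY -65.89051903461765 c 0.00031434560000320744
mat 90 q6 -84.25589158635121
mat -90 q6 95.7441084136488
pot 90 q6 97.94100531977472
pot -90 q6 -82.05899468022534
triv 90 q6 -28.151401293195136
triv -90 q6 151.84859870680486
pot near 90 q6 -81.6589946802253
pot near -90 q6 98.3410053197747
delta tool cm [ -6.6 -42.1 -38. ]
wristcam pos in tool [-0.15108542 -0.00015827 -0.08146729] axis [ 9.55162535e-01 -6.19776581e-04  2.96081319e-01] 312.4541541279763
```

```bash
python3 -m inch '[[[-0.5,-3,-2.7,0,1],[-0.5,-3,-2.7,0,1],[-0.5,-3,-2.7,0,1],[-0.5,-3,-2.7,0,1],[-0.5,-3,-2.7,0,1],[-0.5,-3,-2.7,0,1],[-0.5,-3,-2.7,0,1],[-0.5,-3,-2.7,0,1]]]'
python3 -m inch '[[[-0.5,-3,-2.7,0,1],[-0.5,-3,-2.7,0,1],[-0.5,-3,-2.7,0,1],[-0.5,-3,-2.7,0,1],[-0.5,-3,-2.7,0,1],[-0.5,-3,-2.7,0,1],[0,0,0,-0.12,1],[0,0,0,-0.12,1]]]'
python3 -m inch '[[[0,0,0,-0.12,1],[0,0,0,-0.12,1],[0,0,0,-0.12,1],[0,0,0,-0.12,1],[0,0,0,-0.12,1],[0,0,0,-0.12,1],[0,0,0,-0.12,1],[0,0,0,-0.12,1]]]'
python3 -m inch '[[[0,0,0,-0.12,1],[0,0,0,-0.12,1],[0,0,0,-0.12,1],[0,0,0,-0.12,1],[0,0,0,-0.12,1],[0,0,0,-0.12,1],[0,0,0,-0.12,1],[0,0,0,-0.12,1]]]'
```

```text
time: 0.77
position: [0.3532, -0.2615, 0.2676]
tool_rot: [-0.692, -0.144, 0.693, -0.141]
ft_force: [0.7, -0.1, -0.5]
grip_width: 0.0871
time: 1.43
position: [0.4301, -0.0164, 0.2991]
tool_rot: [0.669, 0.232, -0.669, 0.226]
ft_force: [0.3, 0.4, -0.3]
grip_width: 0.087
time: 2.1
position: [0.4274, -0.0116, 0.2971]
tool_rot: [0.479, 0.525, -0.478, 0.516]
ft_force: [-0.2, -0.0, -0.6]
grip_width: 0.0871
time: 2.77
position: [0.4243, -0.0106, 0.2946]
tool_rot: [0.174, 0.693, -0.168, 0.68]
ft_force: [0.5, 0.0, 0.2]
grip_width: 0.0873
```

```bash
python3 -m inch '[[[0,0,0,-0.12,1],[0,0,0,-0.12,1],[0,0,0,-0.12,1],[0,0,0,0,1],[0,0,0,0,1]]]'
cat > snap.py <<'E'
import sys,json
from h import *
n=sys.argv[1];p,r,o=pose();i=camera_info("wrist");im=camera("wrist")[:,:,::-1]
cv2.imwrite(f"pics/{n}.png",im)
json.dump({k:np.array(v).tolist() for k,v in i.items() if k in("camera_matrix","rvec","tvec")}|{"p":p.tolist(),"q":r.as_quat().tolist()},open(f"pics/{n}.json","w"))
M=r.as_matrix();print(o["time"],p.round(4),"yawY",np.degrees(np.arctan2(M[1,1],M[0,1])),"\n",M.round(3))
E
python3 snap.py w1
```

```text
time: 3.18
position: [0.4225, -0.01, 0.2931]
tool_rot: [0.044, 0.713, -0.036, 0.699]
ft_force: [0.0, -0.7, -0.9]
grip_width: 0.0871
3.1833 [ 0.4225 -0.01    0.2931] yawY 83.51087961047885 
 [[-0.02   0.113  0.993]
 [ 0.014  0.994 -0.113]
 [-1.     0.011 -0.021]]
```

View pics/w1.png

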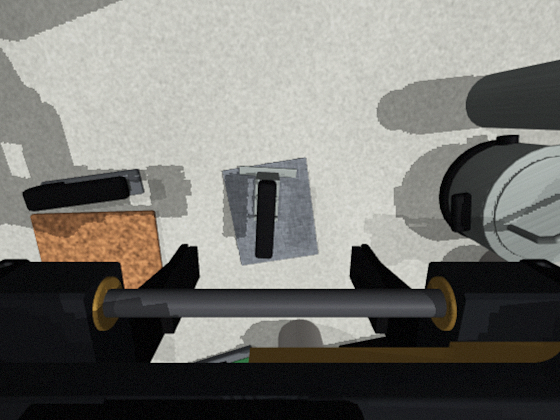

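The wrist view shows the lifter handle from about (266,180) to (263,258), the foot bar at (268,172) and the mat around it. The pot is partly in view at the right, with a loop post near (510,225).

```bash
cat > meas1.py <<'E'
import json
from h import *
J=json.load(open("pics/w1.json"));c=cam("wrist",J);im=cv2.imread("pics/w1.png");hsv=cv2.cvtColor(im,cv2.COLOR_BGR2HSV)
v=hsv[:,:,2];m=np.zeros_like(v);m[165:270,215:325]=(v[165:270,215:325]<45)*255
cn=max(cv2.findContours(m,0,2)[0],key=cv2.contourArea);r=cv2.minAreaRect(cn);print("handle",r)
B=np.array([ray(c,p,.092) for p in cv2.boxPoints(r)]);e=[np.linalg.norm(B[i]-B[i-1]) for i in range(4)];print(np.round(e,4))
k=1 if e[1]>e[0] else 2
d=B[k]-B[k-1];d*=np.sign(d[0]);yaw=np.arctan2(d[1],d[0]);mid=B.mean(0);u=np.array([np.cos(yaw),np.sin(yaw)])
org=mid[:2]+.003*u;print("yaw",np.degrees(yaw),"mid",mid,"lifter origin",org)
Pm=[(222,170),(305,157),(318,252),(241,265)]
C=np.array([ray(c,p,.004)[:2] for p in Pm]);print("mat",C.round(4).tolist(),C.mean(0),[np.linalg.norm(C[i]-C[i-1]).round(4) for i in range(4)])
p=np.array(J["p"]);M=R.from_quat(J["q"]).as_matrix()
tcp=np.array([*org,.071]);print("delta tool cm",(M.T@(tcp-p)*100).round(2),"turn",-(yaw+np.pi/2-np.arctan2(M[1,1],M[0,1])))
E
python3 meas1.py
```

```text
handle ((265.428466796875, 218.146728515625), (19.020082473754883, 78.07959747314453), 1.5481576919555664)
[0.0234 0.0973 0.0218 0.0975]
yaw -8.95237267268403 mid [ 0.45688894 -0.02215568  0.092     ] lifter origin [ 0.45985239 -0.02262252]
mat [[0.4044, -0.079], [0.3998, 0.0396], [0.5463, 0.0468], [0.5538, -0.0735]] [ 0.47609672 -0.01654741] [np.float64(0.1495), np.float64(0.1187), np.float64(0.1467), np.float64(0.1205)]
delta tool cm [22.12 -1.08  4.33] turn 0.04299186264846
```

```bash
python3 -m inch '[[[-0.2,3.9,-0.2,0,1],[-0.2,3.9,-0.2,0,1],[-0.2,3.9,-0.2,0,1],[-0.2,3.9,-0.2,0,1],[-0.2,3.9,-0.2,0,1],[-0.2,3.9,-0.2,0,1],[-0.2,3.9,-0.2,0,1],[-0.2,3.9,-0.2,0,1]]]'
python3 -m inch '[[[0,0,0,0,1],[0,0,0,0,1]]]'
python3 snap.py w2
```

```text
time: 3.9
position: [0.4498, 0.3052, 0.3122]
tool_rot: [0.057, 0.712, -0.051, 0.698]
ft_force: [1.7, 0.4, 0.4]
grip_width: 0.0867
time: 4.07
position: [0.4499, 0.3132, 0.3121]
tool_rot: [0.057, 0.712, -0.048, 0.699]
ft_force: [0.1, -0.8, -0.3]
grip_width: 0.0872
4.0667 [0.4499 0.3132 0.3121] yawY 81.46410745493439 
 [[-0.017  0.148  0.989]
 [ 0.014  0.989 -0.148]
 [-1.     0.011 -0.019]]
```

View pics/w2.png

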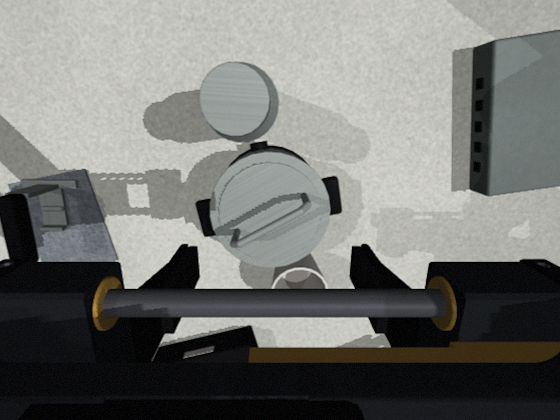

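Good view: the lid is centred near (270,208), and the bar runs from about (237,240) to (307,201). The flask is at (237,100) and the cup at (300,280). I'll zoom in on the bar.

```bash
python3 - <<'E'
from h import *
im=cv2.imread("pics/w2.png")[140:275,195:345];im=cv2.convertScaleAbs(im,alpha=1.3)
cv2.imwrite("pics/w2c.png",cv2.resize(im,None,fx=5,fy=5,interpolation=2)[:600])
E
```

```text
(no output)
```

View pics/w2c.png

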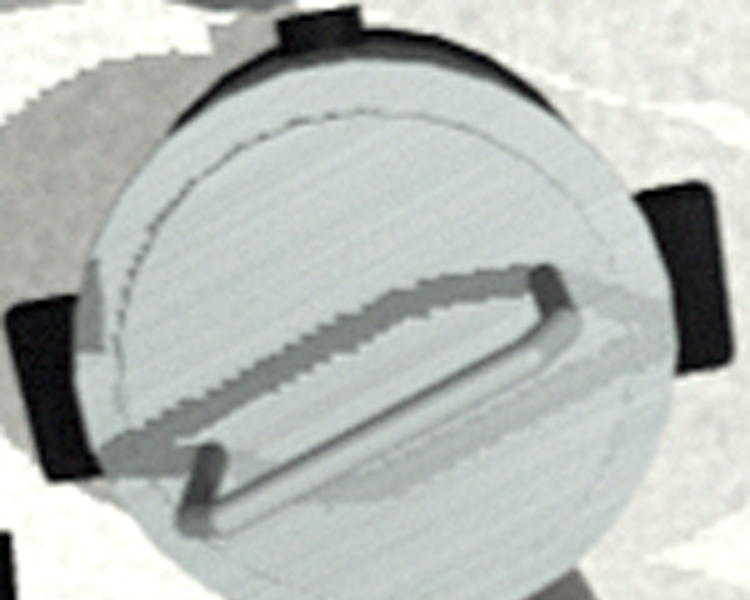

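```bash
python3 - <<'E'
import json
from h import *
J=json.load(open("pics/w2.json"));c=cam("wrist",J)
f=lambda x,y:(x/5+195,y/5+140)
a=ray(c,f(197,522),.161);b=ray(c,f(565,327),.161)
print("bar ends",a,b,"len",np.linalg.norm(a-b),"mid",(a+b)/2)
pa=ray(c,f(213,458),.125);pb=ray(c,f(545,278),.125);pa2=ray(c,f(205,480),.125)
l=ray(c,f(230,508),.161);r=ray(c,f(540,347),.161)
for n,u,v in(("bar",a,b),("straight",l,r)):
    d=u-v;print(n,"lid x yaw",np.degrees(np.arctan2(d[1],d[0])))
pa=ray(c,f(213,458),.111);pb=ray(c,f(545,278),.111);d=pa-pb;print("bases",pa,pb,np.linalg.norm(d),"mid",(pa+pb)/2,np.degrees(np.arctan2(d[1],d[0])))
P=np.array([ray(c,f(*p),.108)[:2] for p in((75,350),(676,330),(370,62),(180,128),(570,125))])
s=np.linalg.lstsq(np.c_[2*P,np.ones(5)],(P**2).sum(1),rcond=None)[0];print("lid",s[:2],"R",np.sqrt(s[2]+s[:2]@s[:2]))
E
```

```text
bar ends [0.49033906 0.26673739 0.161     ] [0.46011969 0.347866   0.161     ] len 0.08657401884970256 mid [0.47522937 0.30730169 0.161     ]
bar lid x yaw -69.57027520605877
straight lid x yaw -70.03734625138095
bases [0.49421114 0.26427092 0.111     ] [0.46222185 0.34871614 0.111     ] 0.09030121426893573 mid [0.47821649 0.30649353 0.111     ] -69.25245798577096
lid [0.47775725 0.30664765] R 0.07169636680969856
```

```bash
python3 -m inch '[[[0.5,-4,0.7,0,1],[1,-4,0.7,0,1],[1.2,-4,0.7,0,1],[1.2,-4,0.7,0,1],[1.2,-4,0.7,0,1],[1.2,-4,0.7,0,1],[1.2,-4,0.7,0,1],[1.2,-3.5,0.7,0,1]]]'
python3 -m inch '[[[1,-1.6,0.6,0,1],[0,0,0,0,1],[0,0,0,0,1]]]'
cat > tgt.py <<'E'
import sys
from h import *
x,y,z,yaw=map(float,sys.argv[1:]);p,r,o=pose();M=r.as_matrix()
a=np.degrees(np.arctan2(M[1,1],M[0,1]));t=(yaw+90-a+180)%360-180
print(o["time"],p.round(4),"lifter yaw",round(a-90,2),"toolx",M[:,0].round(3),"delta cm",(M.T@(np.array([x,y,z])-p)*100).round(2),"turn",-np.radians(t).round(3),"F",np.round(o["ft_force"],1),"w",round(float(o["grip_width"]),4),"q6",round(float(o["q"][5]),2))
E
python3 tgt.py .4598 -.0226 .071 -8.95
```

```text
time: 4.78
position: [0.4543, -0.0046, 0.2232]
tool_rot: [0.061, 0.708, -0.049, 0.702]
ft_force: [0.8, -0.0, 0.4]
grip_width: 0.0872
time: 5.03
position: [0.4542, -0.032, 0.2107]
tool_rot: [0.067, 0.709, -0.057, 0.699]
ft_force: [0.8, 0.3, 0.2]
grip_width: 0.0874
5.0333 [ 0.4542 -0.032   0.2107] lifter yaw -10.05 toolx [-0.012  0.016 -1.   ] delta cm [13.97  0.83  0.6 ] turn -0.019 F [0.8 0.3 0.2] w 0.0874 q6 -1.73
```

```bash
python3 -m inch '[[[2,0.2,0.2,-0.02,1],[2.5,0.2,0.2,0,1],[2.5,0.2,0.1,0,1],[2.5,0.2,0.1,0,1],[2,0,0,0,0.7],[1.5,0,0,0,0.6],[0,0,0,0,0.6],[0,0,0,0,0.6]]]'
python3 tgt.py .4598 -.0226 .071 -8.95
```

```text
time: 5.7
position: [0.4616, -0.0203, 0.0826]
tool_rot: [0.062, 0.706, -0.052, 0.704]
ft_force: [0.3, -0.1, 0.8]
grip_width: 0.0681
5.7 [ 0.4616 -0.0203  0.0826] lifter yaw -9.18 toolx [-0.002  0.014 -1.   ] delta cm [ 1.16 -0.27 -0.13] turn -0.004 F [ 0.3 -0.1  0.8] w 0.0681 q6 -1.73
```

```bash
python3 -m inch '[[[0.8,-0.2,-0.1,0,0.6],[0.3,-0.1,0,0,0.5],[0,0,0,0,0.4],[0,0,0,0,0.3],[0,0,0,0,0.2],[0,0,0,0,0.1],[0,0,0,0,0.1],[0,0,0,0,0.1]]]' 40
python3 tgt.py .4598 -.0226 .071 -8.95
python3 -m inch '[[[0,0,0,0,0.1],[0,0,0,0,0.1],[-0.3,0,0,0,0.1],[-0.6,0,0,0,0.1]]]' 45
python3 tgt.py .4598 -.0226 .071 -8.95
```

```text
time: 6.37
position: [0.4627, -0.0231, 0.0757]
tool_rot: [0.061, 0.702, -0.052, 0.707]
ft_force: [0.0, 0.6, -2.7]
grip_width: 0.0215
6.3667 [ 0.4627 -0.0231  0.0757] lifter yaw -9.13 toolx [ 0.008  0.012 -1.   ] delta cm [ 0.47 -0.   -0.3 ] turn -0.003 F [ 0.   0.6 -2.7] w 0.0215 q6 -1.73
time: 6.7
position: [0.4614, -0.0229, 0.0838]
tool_rot: [0.061, 0.704, -0.052, 0.706]
ft_force: [-0.2, 0.0, -3.4]
grip_width: 0.0218
6.7 [ 0.4614 -0.0229  0.0838] lifter yaw -9.15 toolx [ 0.004  0.013 -1.   ] delta cm [ 1.28 -0.01 -0.17] turn -0.004 F [-0.2  0.  -3.4] w 0.0218 q6 -1.73
```

```bash
python3 -m inch '[[[-2,0,0,0,0.1],[-2.5,0,0,0,0.1],[-2.8,0,0,0.05,0.1],[-2.8,0,0,0.1,0.1],[-2.8,0,0,0.12,0.1],[-2.8,0,0,0.12,0.1],[-2.8,0,0,0.12,0.1],[-1,0,0,0.12,0.1]]]' 45
python3 -m inch '[[[0,0,0,0.12,0.1],[0,0,0,0.12,0.1],[0,0,0,0.12,0.1],[0,0,0,0.12,0.1],[0,0,0,0.12,0.1],[0,0,0,0.12,0.1],[0,0,0,0.12,0.1],[0,0,0,0.12,0.1]]]'
python3 -m inch '[[[0,0,0,0.12,0.1],[0,0,0,0.12,0.1],[0,0,0,0.12,0.1],[0,0,0,0.12,0.1],[0,0,0,0.12,0.1],[0,0,0,0.12,0.1],[0,0,0,0.12,0.1],[0,0,0,0.1,0.1]]]'
python3 tgt.py .525 .325 .25 -159.8
```

```text
time: 7.37
position: [0.4556, -0.0241, 0.2872]
tool_rot: [0.284, 0.654, -0.276, 0.644]
ft_force: [0.6, -0.4, -1.7]
grip_width: 0.0215
time: 8.03
position: [0.4507, -0.0227, 0.294]
tool_rot: [0.559, 0.44, -0.555, 0.431]
ft_force: [-0.3, 0.2, -2.8]
grip_width: 0.0216
time: 8.7
position: [0.4419, -0.0202, 0.294]
tool_rot: [-0.692, -0.128, 0.701, -0.115]
ft_force: [0.6, 0.0, -2.6]
grip_width: 0.0219
8.7 [ 0.4419 -0.0202  0.294 ] lifter yaw -160.18 toolx [-0.015  0.016 -1.   ] delta cm [  4.83 -29.56 -19.56] turn -0.007 F [ 0.6  0.  -2.6] w 0.0219 q6 0.91
```

```bash
python3 -m inch '[[[0.2,-2,-1.4,0,0.1],[0.4,-3.3,-2.2,0,0.1],[0.5,-3.4,-2.3,0,0.1],[0.5,-3.4,-2.3,0,0.1],[0.5,-3.4,-2.3,0,0.1],[0.5,-3.4,-2.3,0,0.1],[0.5,-3.4,-2.3,0,0.1],[0.5,-3,-2,0,0.1]]]'
python3 -m inch '[[[0.3,-2,-1.3,0,0.1],[0.2,-1,-0.6,0,0.1],[0,0,0,0,0.1],[0,0,0,0,0.1]]]'
python3 tgt.py .525 .325 .197 -159.8
```

```text
time: 9.37
position: [0.5145, 0.2774, 0.2608]
tool_rot: [-0.691, -0.12, 0.705, -0.111]
ft_force: [-0.3, -0.1, -2.2]
grip_width: 0.0219
time: 9.7
position: [0.5197, 0.3202, 0.2531]
tool_rot: [-0.688, -0.123, 0.706, -0.114]
ft_force: [0.4, 0.1, -3.1]
grip_width: 0.0215
9.7 [0.5197 0.3202 0.2531] lifter yaw -160.72 toolx [-0.027  0.009 -1.   ] delta cm [ 5.6  -0.18 -0.78] turn -0.016 F [ 0.4  0.1 -3.1] w 0.0215 q6 1.59
```

```bash
python3 -m inch '[[[1,0,-0.4,-0.01,0.1],[1.4,0,-0.3,-0.005,0.1],[1.4,-0.1,-0.1,0,0.1],[1.3,-0.1,0,0,0.1],[0.8,0,0,0,0.1],[0,0,0,0,0.1],[0,0,0,0,0.1]]]'
python3 tgt.py .4745 .306 .197 -159.8; python3 snap.py w3
```

```text
time: 10.28
position: [0.5246, 0.314, 0.1912]
tool_rot: [-0.686, -0.124, 0.707, -0.118]
ft_force: [-0.4, 0.6, -1.9]
grip_width: 0.0215
10.2833 [0.5246 0.314  0.1912] lifter yaw -160.28 toolx [-0.03   0.004 -1.   ] delta cm [-0.43 -0.95  5.  ] turn -0.008 F [-0.4  0.6 -1.9] w 0.0215 q6 1.57
10.2833 [0.5246 0.314  0.1912] yawY -70.28337762615377 
 [[-0.03   0.337 -0.941]
 [ 0.004 -0.941 -0.338]
 [-1.    -0.014  0.027]]
```

View pics/w3.png

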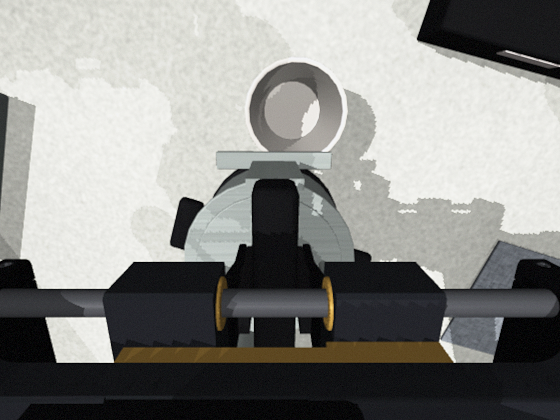

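```bash
python3 -m inch '[[[-0.3,-0.5,0,-0.008,0.1],[-0.1,-0.4,0,0,0.1],[0,0,0,0,0.1]]]'
python3 tgt.py .4745 .306 .197 -159.8
python3 -m inch '[[[0,0,0.7,0,0.1],[0,0,0.8,0,0.1],[0,0,0.8,0,0.1],[0,0,0.8,0,0.1],[0,0,0.8,0,0.1],[0,0,0.6,0,0.1],[0,0,0,0,0.1]]]'
python3 tgt.py .4745 .306 .197 -159.8
```

```text
time: 10.58
position: [0.5228, 0.3223, 0.1977]
tool_rot: [-0.687, -0.127, 0.705, -0.12]
ft_force: [0.5, -0.0, -2.3]
grip_width: 0.022
10.5833 [0.5228 0.3223 0.1977] lifter yaw -159.89 toolx [-0.027  0.005 -1.   ] delta cm [ 0.2  -0.13  5.09] turn -0.002 F [ 0.5 -0.  -2.3] w 0.022 q6 1.58
time: 11.17
position: [0.4749, 0.306, 0.2009]
tool_rot: [-0.687, -0.128, 0.705, -0.121]
ft_force: [-0.6, 0.0, -3.2]
grip_width: 0.0217
11.1667 [0.4749 0.306  0.2009] lifter yaw -159.74 toolx [-0.025  0.005 -1.   ] delta cm [ 0.39 -0.    0.03] turn 0.001 F [-0.6  0.  -3.2] w 0.0217 q6 1.58
```

```bash
python3 -m inch '[[[-0.5,0,0,0,0.1],[-0.5,0,0,0,0.1],[-0.4,0,0,0,0.1],[-0.2,0,0,0,0.1],[0,0,0,0,0.1]]]' 55
python3 tgt.py .4745 .306 .223 -159.8
python3 - <<'E'
from h import *
im=camera("scene")[:,:,::-1];cv2.imwrite("pics/s1.png",cv2.resize(im[150:310,330:480],None,fx=3.7,fy=3.7,interpolation=2))
E
```

```text
time: 11.58
position: [0.4755, 0.3058, 0.2182]
tool_rot: [-0.688, -0.128, 0.704, -0.121]
ft_force: [-0.6, -0.2, -6.9]
grip_width: 0.0216
11.5833 [0.4755 0.3058 0.2182] lifter yaw -159.75 toolx [-0.025  0.005 -1.   ] delta cm [-0.48 -0.06  0.1 ] turn 0.001 F [-0.6 -0.2 -6.9] w 0.0216 q6 1.58
```

View pics/s1.png

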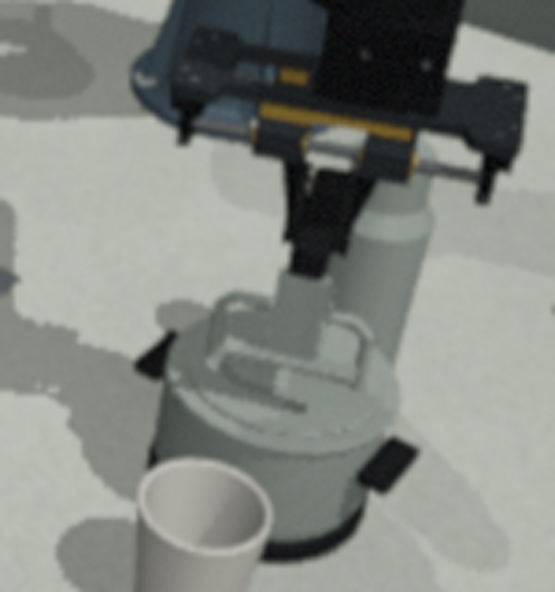

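```bash
python3 - <<'E'
import json
from h import *
J=json.load(open("pics/w3.json"));c=cam("wrist",J);im=cv2.imread("pics/w3.png")
p=np.array(J["p"]);M=R.from_quat(J["q"]).as_matrix();u=M[:,2].copy();u[2]=0;u/=np.linalg.norm(u)
g=im[:,:,1].astype(int)
print("row160 cols", [int(x) for x in g[160,208:224]],[int(x) for x in g[160,322:338]])
print("col275 rows",[int(x) for x in g[145:190,275]])
print("col225 rows",[int(x) for x in g[145:175,225]])
for off in(.072,.070,.068,.066):
    zf=p[2]-off+.006
    a=ray(c,(216,160),zf);b=ray(c,(331,160),zf)
    r=ray(c,(275,180),zf+.082)
    f0=ray(c,(225,152),zf);print(off,"footwidth",np.linalg.norm(a-b).round(4),"handle rear rel tcp",((r-p)@u).round(4),"foot rear rel",((f0-p)@u).round(4))
E
```

```text
row160 cols [218, 219, 223, 223, 222, 222, 222, 211, 169, 188, 191, 188, 191, 192, 191, 192] [202, 205, 205, 206, 204, 204, 205, 206, 195, 156, 175, 177, 178, 180, 180, 180]
col275 rows [118, 123, 120, 123, 123, 115, 106, 141, 189, 193, 191, 188, 188, 190, 190, 171, 101, 86, 94, 94, 89, 94, 93, 91, 94, 95, 92, 91, 96, 94, 92, 96, 92, 66, 18, 9, 7, 15, 17, 10, 10, 11, 5, 12, 12]
col225 rows [221, 224, 226, 226, 227, 208, 141, 154, 190, 187, 190, 192, 193, 189, 193, 192, 192, 190, 190, 192, 190, 188, 185, 169, 189, 225, 223, 225, 227, 227]
0.072 footwidth 0.0793 handle rear rel tcp -0.0537 foot rear rel -0.0537
0.07 footwidth 0.0785 handle rear rel tcp -0.0542 foot rear rel -0.054
0.068 footwidth 0.0778 handle rear rel tcp -0.0547 foot rear rel -0.0543
0.066 footwidth 0.0771 handle rear rel tcp -0.0552 foot rear rel -0.0546
```

```bash
python3 -m inch '[[[0.5,0,0,0,0.1],[0.2,0,-0.2,0,0.1],[0,0,-0.4,0,0.1],[0,0,0,0,0.1]]]' 60
python3 tgt.py .4765 .307 .223 -159.8
python3 -m inch '[[[-0.3,0,0,0,0.1],[-0.3,0,0,0,0.1],[0,0,0,0,0.1]]]'
python3 tgt.py .4765 .307 .223 -159.8
python3 -m inch '[[[-0.2,0,0,0,0.1],[0,0,0,0,0.1]]]'
python3 tgt.py .4765 .307 .223 -159.8
```

```text
time: 11.97
position: [0.4821, 0.3084, 0.2101]
tool_rot: [-0.688, -0.128, 0.704, -0.121]
ft_force: [0.5, 0.0, -3.2]
grip_width: 0.0215
11.9667 [0.4821 0.3084 0.2101] lifter yaw -159.77 toolx [-0.024  0.006 -1.   ] delta cm [-1.28 -0.08  0.6 ] turn 0.001 F [ 0.5  0.  -3.2] w 0.0215 q6 1.58
time: 12.22
position: [0.4825, 0.3083, 0.2158]
tool_rot: [-0.687, -0.128, 0.705, -0.121]
ft_force: [0.1, -0.0, -5.8]
grip_width: 0.0218
12.2167 [0.4825 0.3083 0.2158] lifter yaw -159.77 toolx [-0.025  0.005 -1.   ] delta cm [-0.7  -0.1   0.63] turn 0.001 F [ 0.1 -0.  -5.8] w 0.0218 q6 1.58
time: 12.38
position: [0.4821, 0.3081, 0.2176]
tool_rot: [-0.687, -0.127, 0.705, -0.121]
ft_force: [0.7, 1.5, -5.9]
grip_width: 0.0217
12.3833 [0.4821 0.3081 0.2176] lifter yaw -159.77 toolx [-0.027  0.005 -1.   ] delta cm [-0.53 -0.1   0.57] turn 0.0 F [ 0.7  1.5 -5.9] w 0.0217 q6 1.58
```

```bash
python3 -m inch '[[[-0.3,0,0,0,0.1],[-0.4,0,0,0,0.1],[-0.5,0,0,0,0.1],[-0.6,0,0,0,0.1],[-0.6,0,0,0,0.1],[-0.4,0,0,0,0.1],[-0.2,0,0,0,0.1],[0,0,0,0,0.1]]]' 60
python3 tgt.py .4765 .307 .3 -159.8
python3 - <<'E'
from h import *
im=camera("scene")[:,:,::-1];cv2.imwrite("pics/s2.png",cv2.resize(im[130:300,330:480],None,fx=3.5,fy=3.5,interpolation=2))
E
```

```text
time: 13.05
position: [0.4822, 0.3077, 0.2508]
tool_rot: [-0.687, -0.127, 0.705, -0.121]
ft_force: [0.1, 0.2, -5.7]
grip_width: 0.0212
13.05 [0.4822 0.3077 0.2508] lifter yaw -159.77 toolx [-0.028  0.004 -1.   ] delta cm [-4.9  -0.2   0.67] turn 0.001 F [ 0.1  0.2 -5.7] w 0.0212 q6 1.58
```

View pics/s2.png

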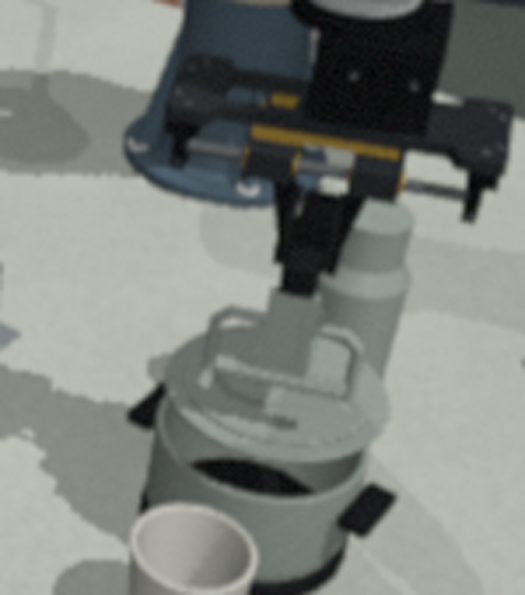

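The lid is off the pot and hanging level on the lifter. I'll raise it and carry it along the bar's axis, which is the direction least likely to make it swing.

```bash
python3 -m inch '[[[-0.3,0,0,0,0.1],[-0.6,0,0,0,0.1],[-0.9,0,0,0,0.1],[-1,0,0,0,0.1],[-1,0,0,0,0.1],[-1,0,0,0,0.1],[-0.7,0,0,0,0.1],[-0.3,0,0,0,0.1]]]'
python3 -m inch '[[[0,0.2,0.05,0,0.1],[0,0.4,0.1,0,0.1],[0,0.6,0.16,0,0.1],[0,0.8,0.22,0,0.1],[0,1,0.27,0,0.1],[0,1.2,0.33,0,0.1],[0,1.4,0.38,0,0.1],[0,1.5,0.41,0,0.1]]]'
python3 -m inch '[[[0,1.5,0.41,0,0.1],[0,1.5,0.41,0,0.1],[0,1.5,0.41,0,0.1],[0,1.5,0.41,0,0.1],[0,1.5,0.41,0,0.1],[0,1.5,0.41,0,0.1],[0,1.5,0.41,0,0.1],[0,1.5,0.41,0,0.1]]]'
python3 tgt.py .535 -.283 .305 -159.8
```

```text
time: 13.77
position: [0.483, 0.307, 0.3136]
tool_rot: [-0.686, -0.127, 0.706, -0.121]
ft_force: [-0.5, -0.2, -4.9]
grip_width: 0.0216
time: 14.43
position: [0.4885, 0.2289, 0.3124]
tool_rot: [-0.685, -0.129, 0.707, -0.122]
ft_force: [0.3, 0.2, -7.0]
grip_width: 0.022
time: 15.1
position: [0.4966, 0.0881, 0.3096]
tool_rot: [-0.682, -0.125, 0.71, -0.121]
ft_force: [0.1, -0.5, -6.3]
grip_width: 0.0215
15.1 [0.4966 0.0881 0.3096] lifter yaw -159.94 toolx [-0.039 -0.001 -0.999] delta cm [ 0.35 36.18  9.12] turn -0.002 F [ 0.1 -0.5 -6.3] w 0.0215 q6 1.18
```

```bash
python3 -m inch '[[[0,1.5,0.38,0,0.1],[0,1.5,0.38,0,0.1],[0,1.5,0.38,0,0.1],[0,1.5,0.38,0,0.1],[0,1.5,0.38,0,0.1],[0,1.5,0.38,0,0.1],[0,1.5,0.38,0,0.1],[0,1.5,0.38,0,0.1]]]'
python3 -m inch '[[[0,1.5,0.38,0,0.1],[0,1.5,0.38,0,0.1],[0,1.5,0.38,0,0.1],[0,1.5,0.38,0,0.1],[0,1.4,0.38,0,0.1],[0,1.2,0.33,0,0.1],[0,1,0.27,0,0.1],[0,0.8,0.22,0,0.1]]]'
python3 tgt.py .535 -.283 .305 -159.8
python3 -m inch '[[[0,0.6,0.16,0,0.1],[0,0.4,0.1,0,0.1],[0,0.2,0.05,0,0.1],[0,0,0,0,0.1]]]'
python3 tgt.py .535 -.283 .305 -110
```

```text
time: 15.77
position: [0.5036, -0.0513, 0.3078]
tool_rot: [-0.681, -0.122, 0.712, -0.119]
ft_force: [1.5, -0.5, -5.4]
grip_width: 0.0213
time: 16.43
position: [0.5062, -0.1738, 0.3062]
tool_rot: [-0.68, -0.118, 0.715, -0.116]
ft_force: [-1.0, 0.2, -5.7]
grip_width: 0.0216
16.4333 [ 0.5062 -0.1738  0.3062] lifter yaw -160.96 toolx [-0.049 -0.004 -0.999] delta cm [ 0.02 11.26  0.84] turn -0.02 F [-1.   0.2 -5.7] w 0.0216 q6 0.72
time: 16.77
position: [0.5067, -0.1893, 0.3058]
tool_rot: [-0.68, -0.118, 0.715, -0.115]
ft_force: [-0.0, 0.0, -6.8]
grip_width: 0.0218
16.7667 [ 0.5067 -0.1893  0.3058] lifter yaw -161.09 toolx [-0.05  -0.004 -0.999] delta cm [-0.03  9.78  0.37] turn -0.892 F [-0.   0.  -6.8] w 0.0218 q6 0.7
```

```bash
python3 - <<'E'
from h import *
c=cam("top");im=cv2.imread("pics/top0.png");g=cv2.cvtColor(im,cv2.COLOR_BGR2GRAY)
m=np.zeros_like(g);m[155:200,345:415]=(g[155:200,345:415]<60)*255
cn=max(cv2.findContours(m,0,2)[0],key=cv2.contourArea);r=cv2.minAreaRect(cn);print(r)
for z in(0,.072):print(z,[ray(c,p,z)[:2].round(3).tolist() for p in cv2.boxPoints(r)])
B=np.array([.5326,-.285])
for yaw in(-160,-150,-140,-120):
    u=np.array([np.cos(np.radians(yaw)),np.sin(np.radians(yaw))]);v=np.array([-u[1],u[0]])
    o=B-.032*u  # retracted
    print(yaw,[(o-.057*u+s*.04*v).round(3).tolist() for s in(-1,1)])
E
```

```text
((377.42449951171875, 178.42784118652344), (47.44339370727539, 21.317668914794922), 10.007979393005371)
0 [[0.657, -0.24], [0.715, -0.252], [0.691, -0.38], [0.633, -0.368]]
0.072 [[0.645, -0.23], [0.701, -0.241], [0.678, -0.363], [0.622, -0.352]]
-160 [[0.603, -0.217], [0.63, -0.292]]
-150 [[0.59, -0.206], [0.63, -0.275]]
-140 [[0.575, -0.197], [0.626, -0.258]]
-120 [[0.542, -0.188], [0.612, -0.228]]
```

```bash
python3 -m inch '[[[0,0.2,0,0.005,0.1],[0,0.4,0,0,0.1],[0,0.6,0,0,0.1],[0,0.8,0,0,0.1],[0,0.9,0,0,0.1],[0,1,0,0,0.1],[0,1,0,0,0.1],[0,1,0,0,0.1]]]'
python3 -m inch '[[[0,1,0,0,0.1],[0,0.9,0,0,0.1],[0,0.8,0,0,0.1],[0,0.6,0,0,0.1],[0,0.4,0,0,0.1],[0,0.2,0,0,0.1],[0,0,0,0,0.1],[0,0,0,0,0.1]]]'
python3 tgt.py .5366 -.2835 .15 -160
python3 snap.py w4
```

```text
time: 17.43
position: [0.5273, -0.246, 0.3048]
tool_rot: [-0.679, -0.119, 0.715, -0.114]
ft_force: [-0.8, -0.5, -6.4]
grip_width: 0.0215
time: 18.1
position: [0.542, -0.2914, 0.3028]
tool_rot: [-0.68, -0.117, 0.715, -0.113]
ft_force: [0.1, 0.5, -6.5]
grip_width: 0.0218
18.1 [ 0.542  -0.2914  0.3028] lifter yaw -161.31 toolx [-0.051 -0.002 -0.999] delta cm [15.28 -0.7  -0.5 ] turn -0.023 F [ 0.1  0.5 -6.5] w 0.0218 q6 0.59
18.1 [ 0.542  -0.2914  0.3028] yawY -71.30949991818309 
 [[-0.051  0.32  -0.946]
 [-0.002 -0.947 -0.321]
 [-0.999 -0.014  0.049]]
```

View pics/w4.png

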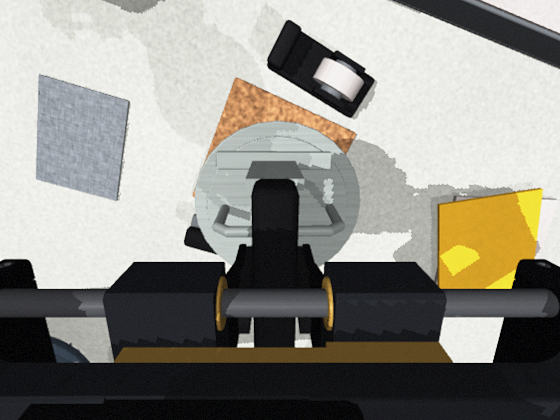

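The wrist view shows the lid hanging level and square to the lifter, with its rim from (194,200) to (360,200) and its top at (277,123). Part of the trivet shows, with corners at (237,78) and (357,133). The loop is centred on the lifter.

```bash
python3 - <<'E'
import json
from h import *
J=json.load(open("pics/w4.json"));c=cam("wrist",J);p=np.array(J["p"]);M=R.from_quat(J["q"]).as_matrix()
im=cv2.imread("pics/w4.png");g=cv2.cvtColor(cv2.GaussianBlur(im,(3,3),0),cv2.COLOR_BGR2GRAY)
zd=p[2]-.062-.053
px=[(194,200),(360,200),(277,123),(213,155),(340,155),(198,178),(356,178)]
P=np.array([ray(c,q,zd)[:2] for q in px])
s=np.linalg.lstsq(np.c_[2*P,np.ones(len(P))],(P**2).sum(1),rcond=None)[0];ctr=s[:2];print("lid",ctr,"R",np.sqrt(s[2]+ctr@ctr))
print("rel tcp in u,v",(ctr-p[:2])@M[:2,2],(ctr-p[:2])@M[:2,1])
a=ray(c,(222,229),p[2]-.062);b=ray(c,(338,229),p[2]-.062);print("bar mid",(a+b)/2,"len",np.linalg.norm(a-b),"rel u",((a+b)/2-p)[:2]@M[:2,2],"yaw",np.degrees(np.arctan2(*(b-a)[1::-1])))
q1,q2=ray(c,(237,78),.01)[:2],ray(c,(357,133),.01)[:2];print("trivet edge",q1,q2,np.linalg.norm(q1-q2))
d=(q2-q1)/np.linalg.norm(q2-q1);n=np.array([-d[1],d[0]]);
if n[0]>0:n=-n
print("trivet ctr?",(q1+q2)/2+.09*n)
E
```

```text
lid [ 0.53509865 -0.29397037] R 0.0735929623933126
rel tcp in u,v 0.0073027086510453676 0.00021347499543759833
bar mid [ 0.54022416 -0.29510398  0.24077106] len 0.08447252972021843 rel u 0.002818105402965641 yaw -71.00745789223916
trivet edge [ 0.6290548  -0.20619399] [ 0.61470535 -0.381869  ] 0.17626007552791878
trivet ctr? [ 0.53217882 -0.28670454]
```

```bash
python3 tgt.py .5377 -.2842 .16 -160
python3 -m inch '[[[0.4,-0.1,-0.05,-0.01,0.1],[0.8,-0.1,-0.05,-0.01,0.1],[1.2,-0.1,0,0,0.1],[1.5,-0.1,0,0,0.1],[1.6,-0.1,0,0,0.1],[1.6,-0.1,0,0,0.1],[1.6,0,0,0,0.1],[1.5,0,0,0,0.1]]]'
python3 -m inch '[[[1.3,0,0,0,0.1],[1,0,0,0,0.1],[0.7,0,0,0,0.1],[0.4,0,0,0,0.1],[0.2,0,0,0,0.1],[0,0,0,0,0.1]]]'
python3 tgt.py .5377 -.2842 .138 -160
```

```text
18.15 [ 0.5419 -0.2913  0.3028] lifter yaw -161.3 toolx [-0.051 -0.002 -0.999] delta cm [14.28 -0.6  -0.53] turn -0.023 F [-0.  -0.2 -5.9] w 0.0219 q6 0.59
time: 18.82
position: [0.5373, -0.2822, 0.1991]
tool_rot: [-0.68, -0.126, 0.711, -0.125]
ft_force: [-0.3, -0.6, -6.1]
grip_width: 0.0215
time: 19.32
position: [0.5331, -0.2784, 0.156]
tool_rot: [-0.678, -0.13, 0.713, -0.123]
ft_force: [0.2, -0.1, -6.7]
grip_width: 0.0215
19.3167 [ 0.5331 -0.2784  0.156 ] lifter yaw -159.39 toolx [-0.051 -0.    -0.999] delta cm [ 1.77  0.73 -0.31] turn 0.011 F [ 0.2 -0.1 -6.7] w 0.0215 q6 0.58
```

```bash
python3 -m inch '[[[0.1,0.2,-0.1,0,0.1],[0.2,0.3,-0.1,0,0.1],[0.2,0.2,-0.1,0,0.1],[0.2,0,0,0,0.1],[0,0,0,0,0.1],[0,0,0,0,0.1]]]'
python3 tgt.py .5377 -.2842 .138 -160
```

```text
time: 19.82
position: [0.5411, -0.2865, 0.1512]
tool_rot: [-0.68, -0.128, 0.711, -0.126]
ft_force: [-0.9, -0.7, -6.6]
grip_width: 0.0215
19.8167 [ 0.5411 -0.2865  0.1512] lifter yaw -159.38 toolx [-0.044 -0.005 -0.999] delta cm [ 1.33 -0.32  0.18] turn 0.011 F [-0.9 -0.7 -6.6] w 0.0215 q6 0.58
```

```bash
python3 -m inch '[[[0.15,-0.15,0.1,0,0.1],[0.15,-0.1,0.1,0,0.1],[0.15,0,0.1,0,0.1],[0.15,0,0,0,0.1],[0.15,0,0,0,0.1],[0,0,0,0,0.1]]]'
python3 tgt.py .5377 -.2842 .138 -160
python3 -m inch '[[[0.1,0,0,0,0.1],[0.1,0,0,0,0.1],[0.1,0,0,0,0.1],[0.1,0,0,0,0.1],[0,0,0,0,0.1]]]'
python3 tgt.py .5377 -.2842 .138 -160
```

```text
time: 20.32
position: [0.5362, -0.2849, 0.1434]
tool_rot: [-0.68, -0.128, 0.711, -0.126]
ft_force: [0.3, 0.3, -5.7]
grip_width: 0.0215
20.3167 [ 0.5362 -0.2849  0.1434] lifter yaw -159.38 toolx [-0.045 -0.005 -0.999] delta cm [ 0.53 -0.   -0.19] turn 0.011 F [ 0.3  0.3 -5.7] w 0.0215 q6 0.57
time: 20.73
position: [0.5361, -0.285, 0.1389]
tool_rot: [-0.68, -0.128, 0.711, -0.126]
ft_force: [0.2, -0.1, -6.5]
grip_width: 0.0214
20.7333 [ 0.5361 -0.285   0.1389] lifter yaw -159.38 toolx [-0.045 -0.005 -0.999] delta cm [ 0.08 -0.02 -0.18] turn 0.011 F [ 0.2 -0.1 -6.5] w 0.0214 q6 0.57
```

```bash
python3 -m inch '[[[0.1,0,-0.05,0,0.1],[0.1,0,-0.05,0,0.1],[0.1,0,0,0,0.1],[0.1,0,0,0,0.1],[0,0,0,0,0.1]]]'
python3 tgt.py .5377 -.2842 .138 -160
python3 -m inch '[[[0.1,0,0,0,0.1],[0.1,0,0,0,0.1],[0.1,0,0,0,0.1],[0,0,0,0,0.1]]]'
python3 tgt.py .5377 -.2842 .138 -160
```

```text
time: 21.15
position: [0.5381, -0.2854, 0.1362]
tool_rot: [-0.68, -0.127, 0.711, -0.127]
ft_force: [-0.5, -0.3, -3.9]
grip_width: 0.0218
21.15 [ 0.5381 -0.2854  0.1362] lifter yaw -159.36 toolx [-0.042 -0.007 -0.999] delta cm [-0.18 -0.13  0.01] turn 0.011 F [-0.5 -0.3 -3.9] w 0.0218 q6 0.58
time: 21.48
position: [0.5389, -0.2862, 0.134]
tool_rot: [-0.681, -0.126, 0.71, -0.127]
ft_force: [0.8, 1.2, -2.7]
grip_width: 0.0216
21.4833 [ 0.5389 -0.2862  0.134 ] lifter yaw -159.37 toolx [-0.04  -0.009 -0.999] delta cm [-0.4  -0.23  0.06] turn 0.011 F [ 0.8  1.2 -2.7] w 0.0216 q6 0.58
```

```bash
python3 -m inch '[[[0.3,0,0,0,0.1],[0.4,0,0,0,0.1],[0.4,0,0,0,0.1],[0.4,0,0,0,0.1],[0.3,0,0,0,0.1],[0,0,0,0,0.1],[0,0,0,0,0.1]]]'
python3 tgt.py .5385 -.2845 .115 -132
```

```text
time: 22.07
position: [0.5378, -0.2863, 0.1134]
tool_rot: [-0.681, -0.126, 0.71, -0.127]
ft_force: [-0.3, -0.4, -2.2]
grip_width: 0.0214
22.0667 [ 0.5378 -0.2863  0.1134] lifter yaw -159.37 toolx [-0.041 -0.009 -0.999] delta cm [-0.16 -0.14 -0.13] turn -0.478 F [-0.3 -0.4 -2.2] w 0.0214 q6 0.58
```

```bash
python3 -m inch '[[[-0.1,0,0,-0.05,0.1],[-0.05,0,0,-0.09,0.1],[0,0,0,-0.09,0.1],[0,0,0,-0.09,0.1],[0,0,0,-0.09,0.1],[0,0,0,-0.07,0.1],[0,0,0,0,0.1]]]'
python3 tgt.py .5385 -.2845 .115 -132
```

```text
time: 22.65
position: [0.5383, -0.2865, 0.115]
tool_rot: [-0.628, -0.299, 0.656, -0.293]
ft_force: [-0.4, 0.8, -2.6]
grip_width: 0.0214
22.65 [ 0.5383 -0.2865  0.115 ] lifter yaw -130.55 toolx [-0.04  -0.009 -0.999] delta cm [-0.   -0.11 -0.17] turn 0.025 F [-0.4  0.8 -2.6] w 0.0214 q6 0.07
```

```bash
python3 -m inch '[[[0,0,-0.4,0,0.1],[0,0,-0.7,0,0.1],[0,0,-0.8,0,0.1],[0,0,-0.8,0,0.1],[0,0,-0.8,0,0.1],[0,0,-0.5,0,0.1],[0,0,0,0,0.1],[0,0,0,0,0.1]]]'
python3 tgt.py .5385 -.2845 .115 -132
```

```text
time: 23.32
position: [0.5683, -0.2518, 0.1138]
tool_rot: [-0.629, -0.297, 0.657, -0.291]
ft_force: [0.1, -0.6, -3.3]
grip_width: 0.0215
23.3167 [ 0.5683 -0.2518  0.1138] lifter yaw -130.85 toolx [-0.039 -0.009 -0.999] delta cm [ 0.02 -0.12  4.43] turn 0.02 F [ 0.1 -0.6 -3.3] w 0.0215 q6 0.15
```

```bash
python3 -m inch '[[[-1,0,0,0,0.1],[-2,0,0,0,0.1],[-2.5,0,0,0,0.1],[-2.5,0,0,0,0.1],[-2.5,0,0,0,0.1],[-2.5,0,0,-0.06,0.1],[-2.5,0,0,-0.12,0.1],[-0.5,0,0,-0.12,0.1]]]'
python3 -m inch '[[[0,0,0,-0.12,0.1],[0,0,0,-0.12,0.1],[0,0,0,-0.12,0.1],[0,0,0,-0.12,0.1],[0,0,0,-0.12,0.1],[0,0,0,-0.12,0.1],[0,0,0,-0.12,0.1],[0,0,0,-0.12,0.1]]]'
python3 -m inch '[[[0,0,0,-0.12,0.1],[0,0,0,-0.12,0.1],[0,0,0,-0.12,0.1],[0,0,0,-0.12,0.1],[0,0,0,-0.12,0.1],[0,0,0,-0.12,0.1],[0,0,0,-0.12,0.1],[0,0,0,0,0.1]]]'
python3 tgt.py .479 -.0165 .2 0
python3 - <<'E'
from h import *
im=camera("top")[:,:,::-1];cv2.imwrite("pics/t2.png",im)
E
```

```text
time: 23.98
position: [0.5715, -0.2504, 0.2816]
tool_rot: [-0.575, -0.397, 0.605, -0.382]
ft_force: [0.2, -0.0, -2.7]
grip_width: 0.0214
time: 24.65
position: [0.5697, -0.2534, 0.2943]
tool_rot: [0.321, 0.633, -0.342, 0.616]
ft_force: [-0.4, 0.6, -3.2]
grip_width: 0.022
time: 25.32
position: [0.5654, -0.2549, 0.3004]
tool_rot: [0.029, 0.718, -0.041, 0.694]
ft_force: [0.3, -0.0, -3.3]
grip_width: 0.0218
25.3167 [ 0.5654 -0.2549  0.3004] lifter yaw -5.64 toolx [-0.035 -0.015 -0.999] delta cm [  9.98  23.05 -10.62] turn -0.098 F [ 0.3 -0.  -3.3] w 0.0218 q6 -2.05
```

View pics/t2.png

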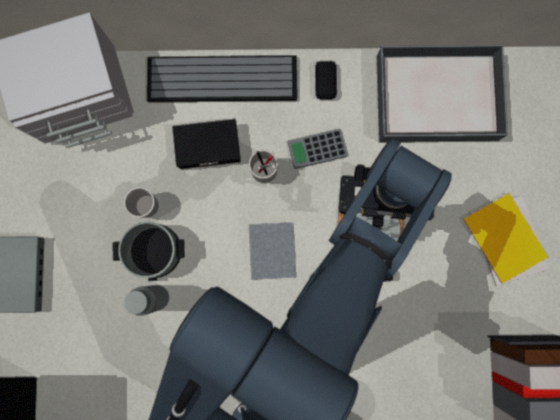

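The top view shows the pot open at (150,249), the mat empty at (272,251), and every bystander in its place. The arm hides the trivet.

```bash
python3 -m inch '[[[0.2,2,-0.9,-0.02,0.1],[0.4,2.8,-1.3,-0.02,0.1],[0.6,2.9,-1.3,-0.02,0.1],[0.7,2.9,-1.3,-0.02,0.1],[0.7,2.9,-1.3,-0.02,0.1],[0.7,2.9,-1.3,0,0.1],[0.6,2.9,-1.3,0,0.1],[0.4,2,-1,0,0.1]]]'
python3 -m inch '[[[0.3,1,-0.5,0,0.1],[0,0,0,0,0.1],[0,0,0,0,0.1]]]'
python3 tgt.py .479 -.0165 .09 0
python3 - <<'E'
from h import *
c=cam("top");im=cv2.imread("pics/t2.png");hsv=cv2.cvtColor(im,cv2.COLOR_BGR2HSV)
w=hsv[215:288,240:305].astype(int);m=((w[:,:,1]>20)&(w[:,:,0]>95)).astype(np.uint8)*255
cn=max(cv2.findContours(m,0,2)[0],key=cv2.contourArea);r=cv2.minAreaRect(cn);p=(r[0][0]+240.,r[0][1]+215.);print("mat",ray(c,p,.004),r)
E
python3 snap.py w5
python3 - <<'E'
import json
from h import *
J=json.load(open("pics/w5.json"));c=cam("wrist",J);p=np.array(J["p"]);M=R.from_quat(J["q"]).as_matrix();im=cv2.imread("pics/w5.png");g=im[:,:,1].astype(int)
u=M[:,2].copy();u[2]=0;u/=np.linalg.norm(u)
print("c275",g[140:195,275].tolist());print("c225",g[140:180,225].tolist());print("r160",g[160,205:235].tolist(),g[160,318:345].tolist())
E
```

```text
time: 26.03
position: [0.4776, -0.0384, 0.2582]
tool_rot: [0.006, 0.715, -0.022, 0.699]
ft_force: [-0.5, 0.8, -2.8]
grip_width: 0.0215
time: 26.28
position: [0.4693, -0.024, 0.2555]
tool_rot: [0.007, 0.716, -0.023, 0.698]
ft_force: [0.0, -0.1, -1.9]
grip_width: 0.0212
26.2833 [ 0.4693 -0.024   0.2555] lifter yaw -2.38 toolx [-0.025 -0.022 -0.999] delta cm [16.5   1.17  1.34] turn -0.042 F [ 0.  -0.1 -1.9] w 0.0212 q6 -1.79
mat [0.48119838 0.01743823 0.004     ] ((19.05000114440918, 34.150001525878906), (4.743415832519531, 5.0596442222595215), 71.56504821777344)
26.2833 [ 0.4693 -0.024   0.2555] yawY 87.61636025728987 
 [[-0.025  0.042  0.999]
 [-0.022  0.999 -0.042]
 [-0.999 -0.023 -0.024]]
c275 [163, 165, 159, 165, 169, 159, 158, 163, 163, 168, 171, 124, 132, 203, 210, 210, 207, 205, 207, 207, 181, 89, 75, 74, 76, 83, 78, 78, 76, 78, 80, 75, 74, 77, 78, 78, 80, 82, 63, 16, 4, 10, 12, 7, 7, 14, 9, 9, 13, 13, 17, 18, 20, 28, 26]
c225 [236, 235, 235, 233, 233, 230, 230, 231, 232, 236, 222, 140, 155, 198, 201, 199, 197, 203, 202, 204, 205, 184, 130, 138, 138, 139, 134, 133, 140, 201, 239, 237, 236, 233, 236, 238, 238, 236, 231, 234]
r160 [199, 239, 236, 236, 237, 237, 234, 234, 234, 234, 218, 169, 196, 204, 205, 203, 207, 207, 207, 208, 205, 209, 207, 209, 207, 207, 207, 206, 208, 206] [206, 210, 212, 208, 209, 210, 210, 209, 208, 214, 194, 175, 204, 211, 237, 235, 235, 237, 236, 236, 236, 238, 238, 236, 236, 234, 237]
```

```bash
python3 -m inch '[[[1,0.2,0.3,-0.02,0.1],[2,0.2,0.2,-0.02,0.1],[2.5,0.2,0.2,-0.02,0.1],[2.5,0.2,0.2,0,0.1],[2.5,0.2,0.2,0,0.1],[2,0.1,0.1,0,0.1],[1,0,0,0,0.1],[0,0,0,0,0.1]]]'
python3 tgt.py .480 -.0172 .09 1
```

```text
time: 27.0
position: [0.496, -0.0294, 0.1145]
tool_rot: [-0.015, 0.708, -0.007, 0.706]
ft_force: [0.5, 0.5, -2.2]
grip_width: 0.0215
27.0 [ 0.496  -0.0294  0.1145] lifter yaw 0.61 toolx [-0.002 -0.03  -1.   ] delta cm [ 2.41  1.31 -1.58] turn -0.007 F [ 0.5  0.5 -2.2] w 0.0215 q6 -1.81
```

```bash
python3 -m inch '[[[0.3,0.4,-0.5,0,0.1],[0.5,0.5,-0.6,0,0.1],[0.5,0.4,-0.5,0,0.1],[0.3,0.1,0,0,0.1],[0,0,0,0,0.1],[0,0,0,0,0.1]]]'
python3 tgt.py .480 -.0172 .076 1
```

```text
time: 27.5
position: [0.4818, -0.0178, 0.0972]
tool_rot: [-0.014, 0.706, -0.009, 0.708]
ft_force: [-0.4, -0.5, -3.4]
grip_width: 0.022
27.5 [ 0.4818 -0.0178  0.0972] lifter yaw 0.44 toolx [ 0.003 -0.032 -0.999] delta cm [ 2.12  0.13 -0.19] turn -0.01 F [-0.4 -0.5 -3.4] w 0.022 q6 -1.79
```

```bash
python3 -m inch '[[[0.4,0.1,-0.1,0,0.1],[0.4,0,-0.1,0,0.1],[0.3,0,0,0,0.1],[0.2,0,0,0,0.1],[0.1,0,0,0,0.1],[0,0,0,0,0.1]]]' 30
python3 tgt.py .480 -.0172 .076 1
python3 -m inch '[[[0.15,0,0,0,0.1],[0.15,0,0,0,0.1],[0.1,0,0,0,0.1],[0,0,0,0,0.1]]]' 20
python3 tgt.py .480 -.0172 .076 1
```

```text
time: 28.0
position: [0.4817, -0.0175, 0.0834]
tool_rot: [-0.015, 0.704, -0.009, 0.71]
ft_force: [-0.4, -0.0, -2.4]
grip_width: 0.0215
28.0 [ 0.4817 -0.0175  0.0834] lifter yaw 0.48 toolx [ 0.009 -0.034 -0.999] delta cm [ 0.74  0.05 -0.17] turn -0.009 F [-0.4 -0.  -2.4] w 0.0215 q6 -1.79
time: 28.33
position: [0.4821, -0.0178, 0.079]
tool_rot: [-0.015, 0.704, -0.009, 0.71]
ft_force: [-0.3, 0.2, -2.4]
grip_width: 0.0221
28.3333 [ 0.4821 -0.0178  0.079 ] lifter yaw 0.47 toolx [ 0.009 -0.034 -0.999] delta cm [ 0.3   0.07 -0.21] turn -0.009 F [-0.3  0.2 -2.4] w 0.0221 q6 -1.78
```

```bash
python3 -m inch '[[[0.1,0,-0.1,0,0.1],[0.1,0,-0.1,0,0.1],[0.1,0,0,0,0.1],[0,0,0,0,0.1]]]' 10
python3 tgt.py .480 -.0172 .076 1
python3 -m inch '[[[0.1,0,0,0,0.1],[0.1,0,0,0,0.1],[0,0,0,0,0.1],[0,0,0,0,0.1]]]' 5
python3 tgt.py .480 -.0172 .076 1
```

```text
time: 28.67
position: [0.4814, -0.0184, 0.0765]
tool_rot: [-0.015, 0.703, -0.009, 0.711]
ft_force: [-0.7, 0.4, -2.4]
grip_width: 0.022
28.6667 [ 0.4814 -0.0184  0.0765] lifter yaw 0.45 toolx [ 0.012 -0.035 -0.999] delta cm [ 0.04  0.12 -0.14] turn -0.01 F [-0.7  0.4 -2.4] w 0.022 q6 -1.79
time: 29.0
position: [0.4818, -0.0189, 0.0757]
tool_rot: [-0.016, 0.702, -0.01, 0.712]
ft_force: [0.6, -0.5, -2.6]
grip_width: 0.0224
29.0 [ 0.4818 -0.0189  0.0757] lifter yaw 0.46 toolx [ 0.014 -0.036 -0.999] delta cm [-0.04  0.17 -0.18] turn -0.009 F [ 0.6 -0.5 -2.6] w 0.0224 q6 -1.78
```

```bash
python3 -m inch '[[[0.15,0.05,-0.1,0,0.1],[0.15,0.05,-0.1,0,0.1],[0,0,0,0,0.1]]]' 8
python3 tgt.py .480 -.0172 .074 1
python3 -m inch '[[[0.15,0,0,0,0.1],[0.15,0,0,0,0.1],[0,0,0,0,0.1]]]'
python3 tgt.py .480 -.0172 .072 1
```

```text
time: 29.25
position: [0.4821, -0.0193, 0.0747]
tool_rot: [-0.017, 0.7, -0.01, 0.714]
ft_force: [-1.0, 0.7, -1.7]
grip_width: 0.0218
29.25 [ 0.4821 -0.0193  0.0747] lifter yaw 0.52 toolx [ 0.02  -0.038 -0.999] delta cm [ 0.06  0.21 -0.2 ] turn -0.008 F [-1.   0.7 -1.7] w 0.0218 q6 -1.78
time: 29.5
position: [0.4824, -0.02, 0.0734]
tool_rot: [-0.018, 0.699, -0.011, 0.714]
ft_force: [0.1, 0.9, -2.2]
grip_width: 0.022
29.5 [ 0.4824 -0.02    0.0734] lifter yaw 0.56 toolx [ 0.021 -0.04  -0.999] delta cm [ 0.12  0.29 -0.24] turn -0.008 F [ 0.1  0.9 -2.2] w 0.022 q6 -1.78
```

```bash
python3 -m inch '[[[0.2,0.1,-0.1,0,0.1],[0.2,0.1,-0.1,0,0.1],[0,0,0,0,0.1]]]'
python3 tgt.py .480 -.0172 .070 1
python3 -m inch '[[[0.2,0.1,-0.1,0,0.1],[0,0,0,0,0.1]]]'
python3 tgt.py .480 -.0172 .070 1
```

```text
time: 29.75
position: [0.483, -0.0195, 0.0711]
tool_rot: [-0.019, 0.697, -0.011, 0.717]
ft_force: [-0.1, 0.9, -2.8]
grip_width: 0.0218
29.75 [ 0.483  -0.0195  0.0711] lifter yaw 0.62 toolx [ 0.028 -0.043 -0.999] delta cm [ 0.09  0.24 -0.31] turn -0.007 F [-0.1  0.9 -2.8] w 0.0218 q6 -1.78
time: 29.92
position: [0.4834, -0.0193, 0.0698]
tool_rot: [-0.02, 0.696, -0.012, 0.718]
ft_force: [-1.4, 0.6, -1.0]
grip_width: 0.0219
29.9167 [ 0.4834 -0.0193  0.0698] lifter yaw 0.66 toolx [ 0.032 -0.045 -0.999] delta cm [-0.04  0.21 -0.34] turn -0.006 F [-1.4  0.6 -1. ] w 0.0219 q6 -1.77
```

```bash
python3 snap.py w6; python3 - <<'E'
import json
from h import *
for n in("w3","w4","w5","w6"):
    J=json.load(open(f"pics/{n}.json"));c=cam("wrist",J);p=np.array(J["p"]);M=R.from_quat(J["q"]).as_matrix();g=cv2.imread(f"pics/{n}.png")[:,:,1].astype(int)
    u=M[:,2].copy();u[2]=0;u/=np.linalg.norm(u)
    r0=g[157,200:240];r1=g[157,310:350]
    col=g[165:200,275];k=165+int(np.argmax(col<45))
    cf=g[140:170,225]
    print(n,"foot L",r0.tolist()[8:24],"R",r1.tolist()[12:32],"handle rear row",k,"foot rows",cf.tolist()[6:18])
E
```

```text
29.9167 [ 0.4834 -0.0193  0.0698] yawY 90.65661547396422 
 [[ 0.032 -0.011  0.999]
 [-0.045  0.999  0.013]
 [-0.999 -0.045  0.031]]
w3 foot L [227, 226, 225, 225, 222, 222, 223, 211, 179, 189, 190, 192, 193, 194, 192, 190] R [202, 205, 204, 206, 207, 205, 202, 209, 199, 168, 173, 169, 170, 166, 174, 179, 174, 171, 169, 165] handle rear row 179 foot rows [224, 226, 226, 227, 208, 141, 154, 190, 187, 190, 192, 193]
w4 foot L [200, 194, 186, 181, 184, 182, 186, 180, 174, 199, 195, 196, 195, 197, 197, 197] R [210, 211, 212, 213, 210, 211, 210, 212, 203, 154, 139, 141, 137, 141, 140, 142, 137, 141, 140, 140] handle rear row 179 foot rows [191, 188, 192, 194, 171, 134, 161, 193, 195, 195, 198, 195]
w5 foot L [237, 235, 234, 233, 235, 236, 237, 224, 181, 200, 204, 204, 205, 204, 202, 202] R [209, 212, 208, 212, 211, 212, 212, 212, 209, 215, 239, 239, 236, 232, 232, 233, 234, 236, 237, 237] handle rear row 179 foot rows [230, 231, 232, 236, 222, 140, 155, 198, 201, 199, 197, 203]
w6 foot L [110, 114, 112, 117, 115, 119, 117, 120, 166, 215, 208, 209, 208, 210, 207, 211] R [211, 213, 211, 213, 213, 212, 213, 212, 212, 212, 212, 215, 214, 185, 120, 128, 138, 154, 148, 142] handle rear row 181 foot rows [151, 120, 124, 190, 205, 199, 201, 205, 203, 207, 209, 215]
```

```bash
python3 -m inch '[[[0,0,0,0,0.3],[0,0,0,0,0.35],[0,0,0,0,0.4],[0,0,0,0,0.5],[0,0,0,0,0.6],[0,0,0,0,0.6]]]'
python3 tgt.py .480 -.0172 .070 1
```

```text
time: 30.47
position: [0.4824, -0.0186, 0.0681]
tool_rot: [-0.02, 0.697, -0.011, 0.717]
ft_force: [1.1, -0.6, 0.1]
grip_width: 0.0469
30.4667 [ 0.4824 -0.0186  0.0681] lifter yaw 0.67 toolx [ 0.029 -0.043 -0.999] delta cm [-0.2   0.14 -0.24] turn -0.006 F [ 1.1 -0.6  0.1] w 0.0469 q6 -1.77
```

```bash
python3 -m inch '[[[0,0,0,0,0.8],[0,0,0,0,1],[-0.5,0,0,0,1],[-1,0,0,0,1],[-1.5,0,0,0,1],[-2,0,0,0,1],[-2.5,0,0,0,1],[-2.5,0,0,0,1]]]'
python3 -m inch '[[[-2.5,0,-2,0,1],[-2.5,0,-2,0,1],[-2,0,-2,0,1],[0,0,0,0,1],[0,0,0,0,1]]]'
python3 snap.py w7
python3 - <<'E'
from h import *
a=cv2.imread("pics/w7.png");t=camera("top")[:,:,::-1];s=camera("scene")[:,:,::-1]
cv2.imwrite("pics/t3.png",t);cv2.imwrite("pics/s3.png",s)
A=cv2.resize(a[60:290,150:450],(400,307));S=cv2.resize(s[130:280,160:360],(400,300),interpolation=2);T=cv2.resize(t[150:300,240:440],(400,300),interpolation=2);W=cv2.resize(t,(400,300))
cv2.imwrite("pics/final.png",np.vstack([np.hstack([A[:300],S]),np.hstack([T,W])]))
E
```

```text
time: 31.13
position: [0.4758, -0.0134, 0.1678]
tool_rot: [-0.018, 0.702, -0.01, 0.712]
ft_force: [0.3, 0.5, -0.4]
grip_width: 0.0865
time: 31.55
position: [0.4155, -0.0115, 0.2461]
tool_rot: [-0.02, 0.696, -0.011, 0.718]
ft_force: [0.4, 0.4, 0.6]
grip_width: 0.0868
31.55 [ 0.4155 -0.0115  0.2461] yawY 90.67817511927834 
 [[ 0.031 -0.012  0.999]
 [-0.043  0.999  0.013]
 [-0.999 -0.044  0.03 ]]
```

View pics/final.png

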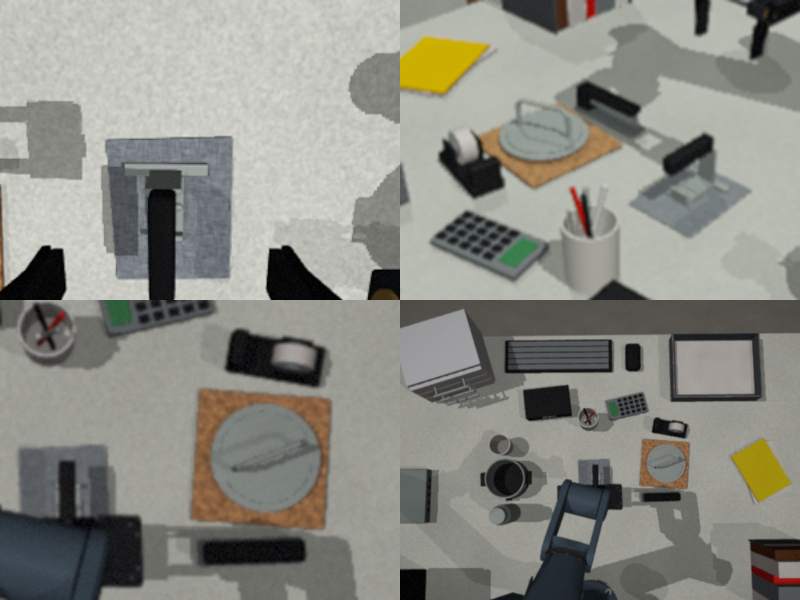

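The final pictures show the lid flat on the trivet, almost centred, and the lifter standing on its mat. The bystanders haven't moved. I'll check the offsets in numbers before handing in.

```bash
python3 - <<'E'
import json
from h import *
c=cam("top");f=lambda x,y:(240+x/2,150+(y-300)/2)
P=np.array([ray(c,f(*q),.023)[:2] for q in((210,457),(320,457),(265,402),(265,512))]);print("lid",P.mean(0),np.ptp(P,0))
J=json.load(open("pics/w7.json"));c=cam("wrist",J);g=lambda x,y:(150+x*.75,60+y*.75*1.0)
h=lambda x,y:(150+x*300/400,60+y*230/307)
m=np.array([ray(c,h(*q),.004)[:2] for q in((106,140),(231,137),(229,278),(117,278))]);print("mat",m.round(3).tolist(),m.mean(0))
r=ray(c,h(161,190),.092);ft=[ray(c,h(*q),.010) for q in((125,170),(207,170))];print("handle rear",r,"-> origin x",r[0]+.051,"foot",ft,np.linalg.norm(ft[0]-ft[1]))
E
```

```text
lid [ 0.53379689 -0.28876349] [0.14832656 0.14783273]
mat [[0.405, -0.079], [0.4, 0.039], [0.549, 0.046], [0.554, -0.072]] [ 0.47717953 -0.01647575]
handle rear [ 0.42587574 -0.02157808  0.092     ] -> origin x 0.47687573670636535 foot [array([ 0.43286434, -0.06049495,  0.01      ]), array([0.43112037, 0.01777632, 0.01      ])] 0.07829069643821485
```

```bash
python3 -c "
from rig import robot
print(robot.hand_in(), robot.get_obs()['time'])"
```

```text
the job is handed in; nothing more can be done
the job is handed in; nothing more can be done
```

The lid is on the cork trivet and the lifter is back on its mat. I handed the job in at about 32 s of robot time, with the arm clear of everything.

**What I did:** I gripped the lifter by its handle and hooked the loop from the far side, away from the flask. The first hook sat off-centre, so I lowered it, moved it back about 7 mm and lifted again. I then lifted the lid, carried it to the trivet and lowered it in 1 mm steps. To clear the tape dispenser, I turned the lifter about 29° under the bar before pulling it out.

**Last checks:**
- **Lid:** it lies flat on the trivet, about 3 mm from the centre.
- **Lifter:** it stands upright, about 5 mm from the mat's centre.
- **Other objects:** all look unmoved in the final pictures.
- **Forces:** the wrist force read at most about 7 N at the end of each move. Nothing in the readings or pictures suggests the gripper or arm touched the lid or pot.

**What disagreed or was off:**
- **Bar height:** I first took the bar to be 8 mm too high, because the lid's plug sits inside the pot. The contact force showed the error.
- **Tool tilt:** the tool drifted up to about 3° from vertical. The lid stayed roughly level in the pictures, with an estimated 1.5 to 2° sideways tilt.
- **Lid position in the hand:** two estimates from the wrist camera differed by 4 mm while it hung. I placed it using a value between them.
- **Mat check:** a second mat measurement by colour mask failed, so I used the mat's corners. A later wrist picture agreed with them to about 1 mm.

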